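Find the full castings tin and put it on the weighing stand

ROBOT

A 6-joint arm with a two-finger parallel gripper is mounted at the origin on the work surface. World frame = base frame: x ahead of the robot, y to its left, z up, the work surface at z = 0. Lengths are in mm, angles in rad, forces in N, time in s.
With the tool pointing down it reaches from about 225 to 725 mm from the base axis. Payload 3.1 kg.
Tool frame: the origin (TCP) lies at the very end of the fingers, on their centre line; the grasp point (between the pads) lies 19 mm behind it; z points along the fingers, y is the direction in which the jaws open and shut (so a half turn about z gives the same grasp; the last joint's range is limited). The gripper opens to 85 mm and grips with 20 to 120 N. Pads are 22 mm wide; open, the fingers measure 114 mm over their backs; the gripper's body (76 mm by 85 mm) begins 54 mm behind the grasp point. The pads swing forward as they close: fully open they stand 13 mm farther back than shut.
Start: joints at [1.213, 0.048, 0.099, 1.622, 0, 1.443], TCP at [119.594, 511.189, 231.312] pointing down, gripper open.
Joint ranges: [-2.91, 2.91], [-0.99, 1.94], [-1.21, 1.42], [-2.12, 2.29], [-1.49, 1.47], [-3.14, 3.14]. Speed limits (rad/s): [2.79, 2.79, 3.14, 3.14, 3.14, 3.14].

INTERFACE

Orientations are given as a unit quaternion [w, x, y, z].
In Python, from bench import env gives the robot as it stands.
- The arm moves only by the shell command python3 -m handwheel 'ROWS' [FORCE]. ROWS is JSON, a list of rows, each a list of 7 numbers: the turn, a rotation vector about the tool's x, y, z in rad, then the shift along the tool's x, y, z in m, then the gripper's target within -1 to 1 (shut at 1, half-way at 0, fully open at -1). In form: [[ax, ay, az, tx, ty, tz, grip], ...]. A call has 1 to 8 rows; each row is the pose to reach, as a shift and turn from the pose commanded when the call began, along the tool's axes at that moment; what a row does not reach only later rows make up. A row lasts 1/10 s, in which the tool goes at most 50 mm and 8.59 degrees, less where a joint would pass 70% of its speed; a pose out of reach is approached as far as the arm can. A call with a gripper value outside its range is refused whole. The fingers move at their own pace and stop on an object; FORCE is the grip in N (left out, the last holds). Time passes only in rows, so rows that repeat a pose let the fingers close. It gives the time, the measured TCP pose, the force and the opening at its end, in the units of the state.
- env.observe(): the state, without advancing time (a new reading comes with each control period).
- env.grab_frame(name): name is "scene" or "top" or "wrist"; returns the picture (420x560x3 uint8, blue, green, red); there is no depth.
- env.camera_info(name): a dict with "vfov" (degrees; the focal length in pixels is half the picture's height over the tangent of half this angle, whatever the lens; pixels are square), "cx", "cy" (the principal point, pixels), "extrinsics" (4x4, takes a point from camera to world coordinates). Camera axes: x right, y up, looking along -z (the intrinsics and any distortion apply to the point x, -y, -z); pixel columns grow to the right and rows downward; lengths in mm; the calibration is good to about 2 mm. The wrist camera is an equidistant fisheye: a pixel r from the principal point sees the ray r / f radians off the axis. A picture is of the moment at which its call begins: read the wrist's pose just before it. camera_info takes no time and is no camera call; for the wrist camera it gives the pose at the moment of the call.
- env.close_job(): hands the job in, once; it reports no verdict.
The state is a dict: "clock": time; "qpos": joint angles; "qvel": joint speeds; "effort": joint torques, N m; "tool_pos": TCP position; "tcp_rot": TCP orientation; "wrist_force": force on the tool from outside, world axes, zero at the start; "torque": the same for the moment, N m; "grip_width": finger opening in mm.
Only numpy, scipy, OpenCV 4.12 (cv2) and the standard library are available. Lean on these libraries where they do the work, as an engineer would, in place of code of your own. Each camera call takes 0.05 s, during which the arm holds its last target. There are 200 camera calls.

TASK

One of the three identical closed tins in the plywood rack is full of metal castings; the other two are nearly empty. Find the full one by its weight and stand it upright in the pan of the weighing stand, lengthways between the two red end plates and flat on the pan's floor, so that the pan sinks; leave the other two standing in rack pockets. Do not drop or topple a tin, and leave the pots, jar, bowl and brush where they are.

Things in the scene. Friction and masses are not known exactly. Their poses are not given: they have to be found in the camera images.
- tin_a_center (a point): Centre (half-way up) of one of three identical closed olive-green tins with darker lid and a paper square on top: upright box 60 (its x) x 42 (its y) x 80 mm tall (z up). One of the three, not always the same, is full of castings: 0.50 to 0.60 kg; the other two weigh about 0.16 kg. Nothing outside tells them apart.
- tin_b_center (a point): Centre (half-way up) of one of three identical closed olive-green tins with darker lid and a paper square on top: upright box 60 (its x) x 42 (its y) x 80 mm tall (z up). One of the three, not always the same, is full of castings: 0.50 to 0.60 kg; the other two weigh about 0.16 kg. Nothing outside tells them apart.
- tin_c_center (a point): Centre (half-way up) of one of three identical closed olive-green tins with darker lid and a paper square on top: upright box 60 (its x) x 42 (its y) x 80 mm tall (z up). One of the three, not always the same, is full of castings: 0.50 to 0.60 kg; the other two weigh about 0.16 kg. Nothing outside tells them apart.
- rack_floor (a point): Plywood rack, fixed; middle of its floor's top face, 6 mm above the bench, z up. Three pockets, centres at y -56, 0, +56 mm, each 50 mm wide between 6 mm dividers 76 mm tall: no finger room at a tin's broad faces. Front (-x) and back open but for 6 mm high, 6 mm thick lips from x = +-35 mm. Tins stand with their 60 mm length along x.
- pan_floor (a point): Pan of a grey fixed weighing stand (120 x 90 mm); middle of its floor's top face, 51 mm above the bench when up, z up. Red end plates at x = +-35 mm, 40 mm wide, 76 mm tall; sides open but for 6 mm high lips at y = +-26 mm. Takes a tin with its length along x; no finger room at the tin's narrow ends.
- pan (a joint): How far the spring-held pan has sunk, m: 0 up, 0.012 fully down. It stays up under 2.7 N or less and goes fully down at about 4.2 N, so it sinks under the full tin alone.
- mat_top (a point): Middle of the upper face (3 mm above the bench) of a fixed green cutting mat, 130 mm square; it is clear, with room to put a tin down and take it up another way.
- pot_red: Small red paint pot with a black cap, 34 mm across and 40 mm tall, loose; origin at the centre of its underside. Bystander.
- pot_blue: Small blue paint pot with a black cap, 34 mm across and 40 mm tall, loose; origin at the centre of its underside. Bystander.
- pot_ochre: Small yellow paint pot with a black cap, 34 mm across and 40 mm tall, loose; origin at the centre of its underside. Bystander.
- rinse_jar: Open greenish glass jar, 72 mm across, 85 mm tall, loose; origin at the centre of its underside. Bystander.
- bowl: Dark steel bowl, 110 mm across, 50 mm tall, loose; origin at the centre of its underside. Bystander.
- brush: Flat brush with a wooden handle, 170 mm long, lying on the bench near the robot, loose; origin under its middle, x towards the bristles. Bystander.
Things that resemble listed ones, but are neither listed nor needed, are in the scene too. What is shaped like the part that bears tin_a_center but yellow is not meant. What is shaped like the part that bears pan_floor but yellow is not meant.

How it is judged:
By the outcome, as a careful person would: the job done as asked, in the order asked, and still so for the second after the job is handed in, with the robot touching nothing.
It also fails if it takes over 62 s, if anything falls off the work surface, if the arm or the gripper's body presses on something with over 40 N, if the wrist force passes 120 N, or if a joint passes its speed limit or range.

## Working session

There is one attempt and no reset: what is moved stays moved. The work goes in short steps, Python scripts to look and compute and a shell command to move; the robot and the scene stay as the last step left them, time stands still between calls to the robot, and variables do not carry over. Pictures are saved under pics/ and viewed, about 8 in all and at most 12, crops included, and the job is handed in when it is done.

```bash
mkdir -p pics; ls; python3 - <<'E'
from bench import env
import cv2
print(env.observe())
for n in("scene","top"):
    i=env.camera_info(n);print(n,i)
    cv2.imwrite(f"pics/{n}0.png",env.grab_frame(n))
E
```

```text
pics
{'clock': 0.0, 'qpos': array([ 1.21320096e+00,  4.87573871e-02,  9.76044875e-02,  1.62199000e+00,
       -1.92811736e-05,  1.44303687e+00]), 'qvel': array([-0.00054529,  0.00087136, -0.00070705, -0.00012368, -0.00047081,
        0.00033261]), 'effort': array([ 1.15958937e-04, -3.38786423e+01,  3.20014429e+01,  2.04662851e-02,
       -1.40096540e-04,  7.95484169e-06]), 'tool_pos': array([119.38885324, 510.6250717 , 230.11703464]), 'tcp_rot': array([-2.72585188e-04,  1.14665092e-01,  9.93403513e-01, -1.14122225e-03]), 'wrist_force': array([ 0.82349011,  0.04057306, -0.21607589]), 'torque': array([-0.01973516, -0.05101698, -0.0262262 ]), 'grip_width': 85.39407859368723}
scene {'vfov': 47.75116192289556, 'cx': 278.1269749922689, 'cy': 207.8251092905575, 'extrinsics': array([[-7.10443630e-01, -5.35413687e-01,  4.56729715e-01,
         1.04403825e+03],
       [ 7.03629655e-01, -5.52612279e-01,  4.46682188e-01,
         4.76606071e+02],
       [ 1.32346920e-02,  6.38711087e-01,  7.69332822e-01,
         8.86286314e+02],
       [ 0.00000000e+00,  0.00000000e+00,  0.00000000e+00,
         1.00000000e+00]])}
top {'vfov': 57.407761577106726, 'cx': 279.6399886557192, 'cy': 214.79140417235772, 'extrinsics': array([[-1.79900870e-02,  9.96594936e-01, -8.04667029e-02,
         4.86724549e+02],
       [-9.99662649e-01, -1.94364982e-02, -1.72282144e-02,
        -3.33265688e+01],
       [-1.87335421e-02,  8.01296202e-02,  9.96608398e-01,
         9.49290563e+02],
       [ 0.00000000e+00,  0.00000000e+00,  0.00000000e+00,
         1.00000000e+00]])}
```

View pics/scene0.png

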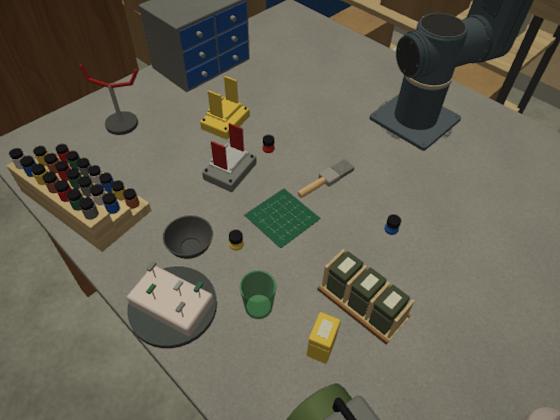

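View pics/top0.png

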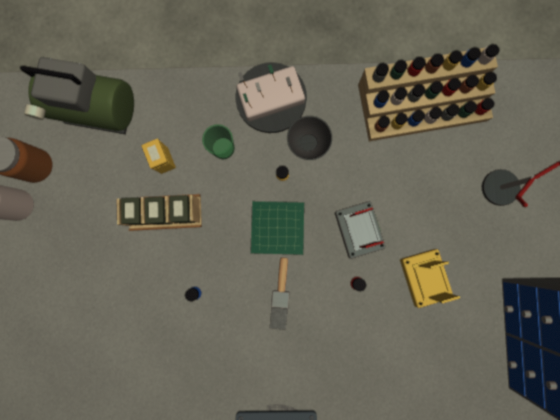

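Scene: three green tins stand in the rack (top view px 129,210 / 154,209 / 179,208). The grey stand with red plates is at (360,230), the mat at (278,228). Lookalikes are the yellow tin at (157,155) and the yellow stand at (430,280), both rejected by colour. The green canister at (100,100) is the wrong shape. Next I measure and check with a close crop.

```bash
cat > h.py <<'E'
import numpy as np, cv2
from scipy.spatial.transform import Rotation as R
from bench import env
def ray(info,px,fish=False):
    f=210/np.tan(np.radians(info["vfov"]/2)); E=np.array(info["extrinsics"])
    a=np.array([px[0]-info["cx"],px[1]-info["cy"]])
    if fish:
        r=np.hypot(*a); th=r/f; d=np.array([a[0]/r*np.sin(th),-a[1]/r*np.sin(th),-np.cos(th)])
    else: d=np.array([a[0]/f,-a[1]/f,-1.])
    return E[:3,3],E[:3,:3]@d
def onz(info,px,z,fish=False):
    o,d=ray(info,px,fish); return o+d*(z-o[2])/d[2]
def tri(r1,r2):
    A=np.c_[r1[1],-r2[1]]; s=np.linalg.lstsq(A,r2[0]-r1[0],rcond=None)[0]
    p,q=r1[0]+s[0]*r1[1],r2[0]+s[1]*r2[1]; return (p+q)/2,np.linalg.norm(p-q)
def blobs(m,lo=15):
    c,_=cv2.findContours(m.astype(np.uint8)*255,cv2.RETR_EXTERNAL,cv2.CHAIN_APPROX_NONE)
    out=[]
    for k in c:
        if cv2.contourArea(k)>=lo: out.append((cv2.contourArea(k),cv2.minAreaRect(k),k))
    return out
E
python3 - <<'E'
from h import *
T=cv2.imread("pics/top0.png");S=cv2.imread("pics/scene0.png")
it,isc=env.camera_info("top"),env.camera_info("scene")
for n,I,i in(("top",T,it),("scene",S,isc)):
    h,s,v=[c.astype(int) for c in cv2.split(cv2.cvtColor(I,cv2.COLOR_BGR2HSV))]
    box=(100,190,210,240) if n=="top" else (315,245,420,340)
    M=np.zeros(v.shape,bool);M[box[1]:box[3],box[0]:box[2]]=1
    for a,r,k in blobs(M&(v>150)&(s<80),10): print(n,"paper",a,np.round(r[0],1),np.round(onz(i,r[0],86),1))
    for a,r,k in blobs((h>60)&(h<90)&(s>90)&(v<140),400): print(n,"green",a,np.round(r[0],1),np.round(r[1],1),r[2],np.round(onz(i,r[0],3),1))
    for a,r,k in blobs(((h<6)|(h>172))&(s>150),10): print(n,"red",a,np.round(r[0],1),np.round(onz(i,r[0],127),1),cv2.boxPoints(r).round().tolist())
c1=cv2.resize(T[170:270,100:240],(800,571),interpolation=cv2.INTER_CUBIC)[:, :]
c2=cv2.resize(T[190:270,320:400],(400,400),interpolation=cv2.INTER_CUBIC)
c3=cv2.resize(S[120:200,190:270],(400,400),interpolation=cv2.INTER_CUBIC)
c4=cv2.resize(T[185:240,105:215],(800,400)[:2],interpolation=cv2.INTER_CUBIC)
cv2.imwrite("pics/crop.png",cv2.resize(np.vstack([np.hstack([c2,c3]),c4]),(600,600)))
E
```

```text
top paper 91.0 [153.  209.5] [574.1 269.5  86. ]
top paper 89.5 [128.5 210. ] [574.1 325.7  86. ]
top paper 92.0 [177.5 208. ] [576.4 213.5  86. ]
top green 2456.5 [277.2 227.6] [50.6 50.5] 1.4320961236953735 [531.6 -10.3   3. ]
top red 15.0 [373. 244.] [ 486.9 -216.7  127. ] [[364.0, 245.0], [382.0, 241.0], [382.0, 243.0], [364.0, 247.0]]
top red 171.5 [536.9 180.2] [ 616.6 -571.   127. ] [[514.0, 198.0], [549.0, 154.0], [560.0, 163.0], [525.0, 206.0]]
top red 57.0 [479.9 108.6] [ 776.6 -459.6  127. ] [[473.0, 107.0], [482.0, 102.0], [487.0, 110.0], [478.0, 115.0]]
top red 62.5 [447.6  89.7] [ 820.8 -392.   127. ] [[441.0, 89.0], [448.0, 83.0], [454.0, 91.0], [447.0, 97.0]]
top red 61.0 [413.5  70.3] [ 866.8 -319.9  127. ] [[407.0, 71.0], [412.0, 64.0], [420.0, 69.0], [415.0, 77.0]]
scene paper 159.0 [324.7 328.4] [708.2 272.5  86. ]
scene paper 143.5 [392.4 299.5] [572.3 323.2  86. ]
scene paper 133.0 [369.2 281.3] [572.5 267.7  86. ]
scene paper 120.0 [346.5 264.5] [574.4 211.7  86. ]
scene green 417.0 [254.5 296.6] [39.4 34.8] 30.963754653930664 [725.1 100.8   3. ]
scene green 21
[... 173 characters left out ...]
, 203.0]]
scene red 57.0 [ 63.5 173.6] [ 862.8 -361.4  127. ] [[55.0, 169.0], [68.0, 165.0], [72.0, 178.0], [59.0, 182.0]]
scene red 46.5 [ 64.3 155.6] [ 833.4 -411.6  127. ] [[57.0, 152.0], [67.0, 148.0], [72.0, 159.0], [61.0, 163.0]]
scene red 54.5 [268.  148.5] [ 484.3 -107.7  127. ] [[263.0, 145.0], [273.0, 145.0], [273.0, 152.0], [263.0, 152.0]]
scene red 260.5 [218.6 154.5] [ 579.4 -171.8  127. ] [[211.0, 141.0], [223.0, 139.0], [227.0, 168.0], [214.0, 169.0]]
scene red 257.5 [235.5 137. ] [ 512.3 -189.6  127. ] [[229.0, 124.0], [242.0, 124.0], [242.0, 150.0], [229.0, 150.0]]
scene red 184.0 [107.2  76.5] [ 600.3 -607.9  127. ] [[77.0, 84.0], [79.0, 64.0], [137.0, 69.0], [135.0, 89.0]]
```

View pics/crop.png

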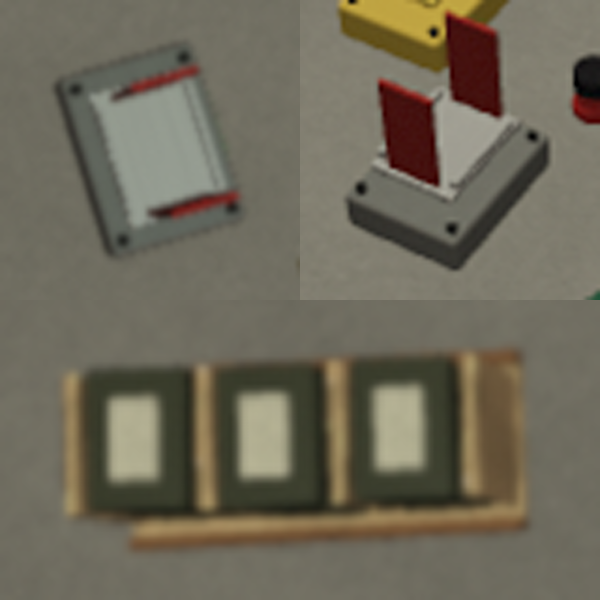

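The crop confirms three green tins in the rack, the white pan with red plates on the grey stand, and that the stand's long axis is turned about 0.3 rad. I'll add a helper that works out rows and compute the pan.

```bash
cat >> h.py <<'E'
def row(x,y,z,jaw):
    "row (turn, shift) from measured pose to TCP target, tool down, jaw axis at angle jaw (mod pi)"
    o=env.observe(); w=o["tcp_rot"]; C=R.from_quat([w[1],w[2],w[3],w[0]])
    Y=C.as_matrix()[:,1]; cur=np.arctan2(Y[1],Y[0])
    jaw=cur+(jaw-cur+np.pi/2)%np.pi-np.pi/2
    ty=np.array([np.cos(jaw),np.sin(jaw),0]);tz=np.array([0,0,-1.]);D=np.c_[np.cross(ty,tz),ty,tz]
    rv=(C.inv()*R.from_matrix(D)).as_rotvec(); t=C.inv().apply(np.array([x,y,z])-o["tool_pos"])
    print("ROW turn",rv.round(3),"shift m",(t/1000).round(4),"| jaw now",round(cur,3),"j6",o["qpos"][5].round(2),"pos",o["tool_pos"].round(1),"t",round(o["clock"],2),"F",o["wrist_force"].round(2),"w",round(o["grip_width"],1))
E
python3 - <<'E'
from h import *
s=env.camera_info("scene");t=env.camera_info("top")
P=[(447,12),(495,30),(379,82),(435,98)]
Q=[onz(s,(190+(x-300)/3.75,120+y/3.75),127) for x,y in P];print(np.round(Q,1),np.mean(Q,0))
P=[(110,97),(198,70),(150,213),(238,195)]
Q=[onz(t,(320+x/3.75,190+y/3.75),127) for x,y in P];print(np.round(Q,1),np.mean(Q,0))
P=[(76,90),(183,57),(234,208),(122,240)]
Q=np.array([onz(t,(320+x/3.75,190+y/3.75),45) for x,y in P]);print(np.round(Q,1),np.mean(Q,0))
d=Q[0]-Q[3]+Q[1]-Q[2];print("pan yaw",np.arctan2(d[1],d[0]))
row(573.3,268.6,200,0.02)
E
```

```text
[[ 490.3 -237.6  127. ]
 [ 479.7 -202.9  127. ]
 [ 564.8 -216.5  127. ]
 [ 549.1 -181.2  127. ]] [ 520.96022175 -209.58307295  127.        ]
[[ 547.9 -168.5  127. ]
 [ 562.4 -219.1  127. ]
 [ 481.4 -188.9  127. ]
 [ 490.7 -239.1  127. ]] [ 520.60930616 -203.89381396  127.        ]
[[ 558.8 -160.8   45. ]
 [ 578.3 -228.6   45. ]
 [ 483.1 -256.8   45. ]
 [ 464.4 -186.5   45. ]] [ 521.17173237 -208.14225114   45.        ]
pan yaw 0.2771034142862435
ROW turn [-2.000e-03  1.000e-03  1.321e+00] shift m [-0.4971 -0.1323  0.0304] | jaw now 1.341 j6 1.44 pos [119.4 510.7 230.2] t 0.1 F [-0.02 -0.1   0.53] w 85.3
```

```bash
R='[0,0,1.32,-0.497,-0.132,0.030,-1]'; python3 -m handwheel '[[0,0,1.32,-0.497,-0.132,0.030,-1],[0,0,1.32,-0.497,-0.132,0.030,-1],[0,0,1.32,-0.497,-0.132,0.030,-1],[0,0,1.32,-0.497,-0.132,0.030,-1],[0,0,1.32,-0.497,-0.132,0.030,-1],[0,0,1.32,-0.497,-0.132,0.030,-1],[0,0,1.32,-0.497,-0.132,0.030,-1],[0,0,1.32,-0.497,-0.132,0.030,-1]]'; python3 -c "
from h import *
row(573.3,268.6,200,0.02)"
```

```text
clock: 0.9
tool_pos: [473.4, 322.0, 207.3]
tcp_rot: [-0.0, 0.658, 0.753, -0.0]
wrist_force: [0.6, 0.0, 0.6]
grip_width: 85.3
ROW turn [-0.001  0.     0.115] shift m [-0.0664  0.0918  0.0072] | jaw now 0.135 j6 1.92 pos [473.4 322.  207.3] t 0.9 F [0.56 0.02 0.62] w 85.3
```

```bash
python3 -m handwheel '[[0,0,0.115,-0.066,0.092,0.007,-1],[0,0,0.115,-0.066,0.092,0.007,-1],[0,0,0.115,-0.066,0.092,0.007,-1],[0,0,0.115,-0.066,0.092,0.007,-1],[0,0,0.115,-0.066,0.092,0.007,-1],[0,0,0.115,-0.066,0.092,0.007,-1]]' >/dev/null; python3 -c "
from h import *
row(573.3,268.6,37,0.02)
i=env.camera_info('wrist');print(i)
cv2.imwrite('pics/w1.png',env.grab_frame('wrist'))"
```

```text
ROW turn [-0.    -0.     0.008] shift m [-0.0038  0.0023  0.1645] | jaw now 0.028 j6 1.88 pos [571.  272.3 201.5] t 1.5 F [ 0.59 -0.13  0.37] w 85.6
{'vfov': 65.70646984690485, 'cx': 282.3467127392683, 'cy': 209.40691324521325, 'extrinsics': array([[ 9.99583099e-01, -2.78253082e-02, -7.70592958e-03,
         5.69803865e+02],
       [ 2.88726179e-02,  9.63022256e-01,  2.67870317e-01,
         3.39841887e+02],
       [-3.25924313e-05, -2.67981131e-01,  9.63424160e-01,
         3.44271484e+02],
       [ 0.00000000e+00,  0.00000000e+00,  0.00000000e+00,
         1.00000000e+00]])}
```

View pics/w1.png

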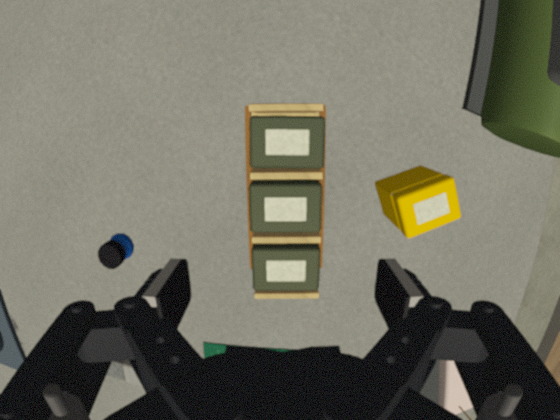

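The wrist view shows three lids at about (287,142), (286,209), (286,270) with dividers between them. Cast those at z=86.

```bash
python3 -c "
from h import *
i=env.camera_info('wrist');I=cv2.imread('pics/w1.png')
h,s,v=[c.astype(int) for c in cv2.split(cv2.cvtColor(I,cv2.COLOR_BGR2HSV))]
M=np.zeros(v.shape,bool);M[100:300,255:318]=1
for a,r,k in blobs(M&(v>140)&(s<90),200):
    q=cv2.boxPoints(r); c=[onz(i,p,86,True) for p in q]
    print(np.round(r[0],1),onz(i,r[0],86,True).round(1),'corners',np.round(c,1)[:,:2].tolist())
row(573.3,268.6,37,0.02)"
```

```text
[285.5 270.5] [576.4 212.3  86. ] corners [[559.1, 222.0], [593.0, 222.9], [594.2, 202.1], [559.3, 201.2]]
[285. 209.] [574.2 268.5  86. ] corners [[556.7, 278.2], [591.0, 279.2], [592.0, 258.6], [557.0, 257.6]]
[287. 142.] [574.  323.5  86. ] corners [[556.4, 333.4], [591.1, 334.5], [591.9, 313.7], [556.9, 312.6]]
ROW turn [ 0.    -0.     0.008] shift m [-0.0039  0.0021  0.1647] | jaw now 0.028 j6 1.88 pos [571.  272.4 201.7] t 1.55 F [-0.55 -0.06  0.9 ] w 85.4
```

```bash
python3 -m handwheel '[[0,0,0.005,-0.004,0.003,0.05,-1],[0,0,0.005,-0.004,0.003,0.08,-1],[0,0,0.005,-0.004,0.003,0.10,-1],[0,0,0.005,-0.004,0.003,0.12,-1],[0,0,0.005,-0.004,0.003,0.14,-1],[0,0,0.005,-0.004,0.003,0.155,-1],[0,0,0.005,-0.004,0.003,0.164,-1],[0,0,0.005,-0.004,0.003,0.164,-1]]' ; python3 -c "
from h import *
row(574,268.5,37,0.025)"
```

```text
clock: 2.35
tool_pos: [574.0, 267.3, 35.6]
tcp_rot: [-0.001, 0.699, 0.715, -0.001]
wrist_force: [-0.4, -0.2, 0.0]
grip_width: 85.6
ROW turn [-0.003  0.001 -0.003] shift m [ 0.0012  0.     -0.0014] | jaw now 0.022 j6 1.88 pos [574.  267.3  35.6] t 2.35 F [-0.41 -0.19  0.02] w 85.6
```

```bash
python3 -m handwheel '[[0,0,0,0.001,0,0,1],[0,0,0,0.001,0,0,1],[0,0,0,0.001,0,0,1],[0,0,0,0.001,0,0,1],[0,0,0,0.001,0,0,1],[0,0,0,0.001,0,0,1],[0,0,0,0.001,0,0,1]]' 50; python3 -m handwheel '[[0,0,0,0,0,-0.005,1],[0,0,0,0,0,-0.010,1],[0,0,0,0,0,-0.015,1],[0,0,0,0,0,-0.015,1],[0,0,0,0,0,-0.015,1],[0,0,0,0,0,-0.015,1]]';python3 -m handwheel '[[0,0,0,0,0,0,1]]'; python3 -c "
from h import *
row(574,268.5,37,0.025)"
```

```text
clock: 3.05
tool_pos: [576.7, 268.6, 38.8]
tcp_rot: [0.001, 0.7, 0.714, 0.001]
wrist_force: [-0.4, 0.4, 5.8]
grip_width: 59.8
clock: 3.65
tool_pos: [575.2, 268.0, 51.6]
tcp_rot: [-0.0, 0.7, 0.714, -0.0]
wrist_force: [-0.5, -0.3, -1.6]
grip_width: 59.3
clock: 3.75
tool_pos: [575.2, 268.0, 51.6]
tcp_rot: [-0.0, 0.7, 0.715, -0.0]
wrist_force: [0.5, 0.1, -1.3]
grip_width: 59.6
ROW turn [-0.001  0.    -0.004] shift m [ 0.0005 -0.0012  0.0146] | jaw now 0.021 j6 1.88 pos [575.2 268.   51.6] t 3.75 F [ 0.5   0.08 -1.31] w 59.6
```

Only about 1.5 N, so the middle tin is light. I'll lower it, release, and try the tin on the pan side.

```bash
python3 -m handwheel '[[0,0,0,0,0,0.006,1],[0,0,0,0,0,0.011,1],[0,0,0,0,0,0.014,1],[0,0,0,0,0,0.014,1],[0,0,0,0,0,0.014,-1],[0,0,0,0,0,0.014,-1],[0,0,0,0,0,0.014,-1],[0,0,0,0,0,0.014,-1]]';python3 -m handwheel '[[0,0,0,0,0,0,-1],[0,0,0,0,0,-0.03,-1],[0,0,0,0,0,-0.065,-1],[0,0,0,0,0,-0.065,-1],[0,0,0,-0.028,0,-0.065,-1],[0,0,0,-0.056,0,-0.065,-1],[0,0,0,-0.056,0,-0.065,-1],[0,0,0,-0.056,0,-0.065,-1]]'; python3 -c "
from h import *
row(576,212.5,37,0.025)"
```

```text
clock: 4.55
tool_pos: [575.4, 268.1, 37.7]
tcp_rot: [-0.0, 0.7, 0.714, -0.0]
wrist_force: [0.4, -0.5, -0.1]
grip_width: 85.7
clock: 5.35
tool_pos: [576.6, 211.8, 102.7]
tcp_rot: [-0.0, 0.7, 0.714, 0.0]
wrist_force: [0.4, 0.6, -0.5]
grip_width: 85.8
ROW turn [-0.    -0.001 -0.005] shift m [ 0.0007 -0.0006  0.0657] | jaw now 0.02 j6 1.79 pos [576.6 211.8 102.7] t 5.35 F [ 0.4   0.61 -0.51] w 85.8
```

```bash
python3 -m handwheel '[[0,0,0,0.001,0,0.02,-1],[0,0,0,0.001,0,0.04,-1],[0,0,0,0.001,0,0.058,-1],[0,0,0,0.001,0,0.066,-1],[0,0,0,0.001,0,0.066,-1],[0,0,0,0.001,0,0.066,1],[0,0,0,0.001,0,0.066,1],[0,0,0,0.001,0,0.066,1]]' 50;python3 -m handwheel '[[0,0,0,0,0,0,1],[0,0,0,0,0,0,1],[0,0,0,0,0,0,1],[0,0,0,0,0,-0.006,1],[0,0,0,0,0,-0.012,1],[0,0,0,0,0,-0.015,1],[0,0,0,0,0,-0.015,1],[0,0,0,0,0,-0.015,1]]'; python3 -m handwheel '[[0,0,0,0,0,0,1]]';python3 -c "
from h import *
row(576,212.5,37,0.025)"
```

```text
clock: 6.15
tool_pos: [577.3, 213.7, 38.7]
tcp_rot: [0.0, 0.7, 0.715, 0.001]
wrist_force: [-1.0, 0.8, 3.3]
grip_width: 59.6
clock: 6.95
tool_pos: [576.4, 213.0, 51.4]
tcp_rot: [-0.0, 0.7, 0.714, -0.0]
wrist_force: [0.3, 0.5, -6.0]
grip_width: 59.2
clock: 7.05
tool_pos: [576.2, 213.0, 51.4]
tcp_rot: [-0.0, 0.7, 0.714, -0.001]
wrist_force: [-0.1, -0.3, -5.7]
grip_width: 59.5
ROW turn [-0.001  0.    -0.004] shift m [-0.0005 -0.0002  0.0144] | jaw now 0.021 j6 1.79 pos [576.2 213.   51.4] t 7.05 F [-0.13 -0.25 -5.71] w 59.5
```

5.7 N: this is the full tin (about 0.58 kg). Carry it to the mat.

```bash
python3 -m handwheel '[[0,0,0,0,0,-0.02,1],[0,0,0,0,0,-0.05,1],[0,0,0,0,0,-0.08,1],[0,0,0,0,0,-0.10,1],[0,0,0,-0.025,-0.006,-0.10,1],[0,0,0,-0.06,-0.013,-0.10,1],[0,0,0,-0.10,-0.022,-0.10,1],[0,0,0,-0.14,-0.031,-0.10,1]]' 70; python3 -m handwheel '[[0,0,0,-0.035,-0.008,0,1],[0,0,0,-0.06,-0.013,0,1],[0,0,0,-0.075,-0.017,0,1],[0,0,0,-0.083,-0.018,0,1],[0,0,0,-0.083,-0.018,0,1],[0,0,0,-0.083,-0.018,0,1]]';python3 -c "
from h import *
row(531.5,-10.5,36,0.025)"
```

```text
clock: 7.85
tool_pos: [548.0, 71.5, 151.8]
tcp_rot: [0.0, 0.699, 0.715, -0.0]
wrist_force: [1.4, -1.0, -6.6]
grip_width: 59.3
clock: 8.45
tool_pos: [532.6, -9.8, 152.0]
tcp_rot: [-0.0, 0.699, 0.715, 0.0]
wrist_force: [-0.8, 0.6, -5.7]
grip_width: 59.4
ROW turn [ 0.    -0.001 -0.003] shift m [-0.0008 -0.0011  0.116 ] | jaw now 0.022 j6 1.4 pos [532.6  -9.8 152. ] t 8.45 F [-0.76  0.64 -5.65] w 59.4
```

```bash
python3 -m handwheel '[[0,0,0,0,-0.001,0.03,1],[0,0,0,0,-0.001,0.06,1],[0,0,0,0,-0.001,0.085,1],[0,0,0,0,-0.001,0.10,1],[0,0,0,0,-0.001,0.108,1],[0,0,0,0,-0.001,0.112,1],[0,0,0,0,-0.001,0.113,1],[0,0,0,0,-0.001,0.113,1]]'; python3 -m handwheel '[[0,0,0,0,0,0.001,1],[0,0,0,0,0,0.002,1],[0,0,0,0,0,0.003,1],[0,0,0,0,0,0.003,1]]';python3 -c "
from h import *
row(531.5,-10.5,36,0.025)"
```

```text
clock: 9.25
tool_pos: [532.5, -10.9, 40.3]
tcp_rot: [0.001, 0.7, 0.715, 0.001]
wrist_force: [-0.5, -0.9, -4.6]
grip_width: 59.3
clock: 9.65
tool_pos: [531.3, -10.9, 36.0]
tcp_rot: [-0.0, 0.7, 0.714, -0.0]
wrist_force: [0.2, -0.7, -7.1]
grip_width: 59.1
ROW turn [-0.    -0.    -0.004] shift m [ 0.0004  0.0003 -0.    ] | jaw now 0.021 j6 1.4 pos [531.3 -10.9  36. ] t 9.65 F [ 0.17 -0.69 -7.15] w 59.1
```

```bash
python3 -m handwheel '[[0,0,0,0,0,0,1]]';python3 -m handwheel '[[0,0,0,0,0,0.001,1],[0,0,0,0,0,0.001,1]]';python3 -m handwheel '[[0,0,0,0,0,0.001,1],[0,0,0,0,0,0.001,1]]'
```

```text
clock: 9.75
tool_pos: [531.3, -10.9, 36.0]
tcp_rot: [-0.0, 0.7, 0.714, -0.0]
wrist_force: [1.0, -0.1, -6.2]
grip_width: 59.5
clock: 9.95
tool_pos: [531.4, -10.9, 35.7]
tcp_rot: [0.0, 0.7, 0.714, 0.0]
wrist_force: [-2.0, -0.1, -1.0]
grip_width: 59.4
clock: 10.15
tool_pos: [531.4, -10.9, 35.7]
tcp_rot: [0.0, 0.7, 0.714, 0.0]
wrist_force: [-4.4, -1.2, 5.1]
grip_width: 59.3
```

```bash
python3 -m handwheel '[[0,0,0,0,0,0,-1],[0,0,0,0,0,0,-1],[0,0,0,0,0,0,-1],[0,0,0,0,0,0,-1],[0,0,0,0,0,-0.02,-1],[0,0,0,0,0,-0.05,-1],[0,0,0,0,0,-0.08,-1],[0,0,0,0,0,-0.08,-1]]'; python3 -m handwheel '[[0,0,0.15,0,0,0,-1],[0,0,0.3,0,0,0,-1],[0,0,0.45,0,0,0,-1],[0,0,0.6,0,0,0,-1],[0,0,0.75,0,0,0,-1],[0,0,0.9,0,0,0,-1],[0,0,1.05,0,0,0,-1],[0,0,1.2,0,0,0,-1]]';python3 -m handwheel '[[0,0,0.14,0,0,0,-1],[0,0,0.28,0,0,0,-1],[0,0,0.37,0,0,0,-1],[0,0,0.37,0,0,0,-1],[0,0,0.37,0,0,0,-1]]';python3 -c "
from h import *
cv2.imwrite('pics/w2.png',env.grab_frame('wrist'))
row(531.3,-10.9,36,0.022+np.pi/2)
i=env.camera_info('wrist');I=cv2.imread('pics/w2.png')
h,s,v=[c.astype(int) for c in cv2.split(cv2.cvtColor(I,cv2.COLOR_BGR2HSV))]
for a,r,k in blobs((v>140)&(s<90),200): 
    c=np.array([onz(i,p,83,True) for p in cv2.boxPoints(r)]);print(a,np.round(r[0]),onz(i,r[0],83,True).round(1),c.round(1)[:,:2].tolist())
"
```

```text
clock: 10.95
tool_pos: [535.0, -11.4, 119.4]
tcp_rot: [0.004, 0.7, 0.714, 0.003]
wrist_force: [-0.1, 0.3, 0.2]
grip_width: 85.3
clock: 11.75
tool_pos: [531.0, -10.8, 113.0]
tcp_rot: [-0.0, 0.981, 0.192, -0.0]
wrist_force: [-0.7, -0.0, -0.9]
grip_width: 85.6
clock: 12.25
tool_pos: [531.1, -10.8, 113.4]
tcp_rot: [-0.0, 1.0, 0.012, -0.0]
wrist_force: [-0.8, -0.0, 0.0]
grip_width: 85.6
ROW turn [-0.     0.001  0.001] shift m [0.0002 0.0001 0.0775] | jaw now -1.547 j6 2.97 pos [531.1 -10.8 113.5] t 12.3 F [-0.52  0.95  0.59] w 85.2
1678.5 [456. 389.] [ 393.9 -164.5   83. ] [[399.2, -125.9], [439.4, -134.4], [385.2, -211.0], [330.1, -207.8]]
1673.0 [109. 389.] [386.8 135.   83. ] [[375.5, 181.4], [433.9, 107.3], [394.2, 96.5], [320.6, 175.1]]
1999.0 [285. 241.] [532.9 -12.7  83. ] [[549.3, -2.3], [549.8, -22.3], [515.3, -23.8], [514.8, -2.6]]
139215.5 [280. 196.] [559.1  -9.   83. ] [[705.6, 199.7], [712.9, -206.0], [336.8, -341.2], [314.3, 324.7]]
```

View pics/w2.png

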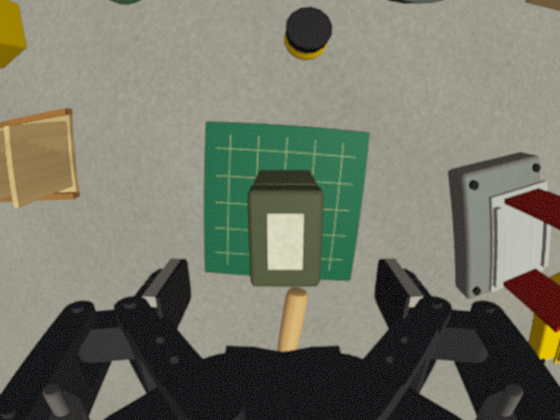

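The wrist view shows the full tin upright on the mat at (285,241), with the fingers to its left and right. Regrip it across its 42 mm width.

```bash
python3 -m handwheel '[[0,0,0,0.001,0.001,0.025,-1],[0,0,0,0.001,0.001,0.05,-1],[0,0,0,0.001,0.001,0.07,-1],[0,0,0,0.001,0.001,0.078,-1],[0,0,0,0.001,0.001,0.078,-1],[0,0,0,0.001,0.001,0.078,1],[0,0,0,0.001,0.001,0.078,1],[0,0,0,0.001,0.001,0.078,1]]' 70;python3 -m handwheel '[[0,0,0,0,0,0,1],[0,0,0,0,0,0,1],[0,0,0,0,0,0,1],[0,0,0,0,0,0,1]]'; python3 -m handwheel '[[0,0,0,0,0,-0.005,1],[0,0,0,0,0,-0.02,1],[0,0,0,0,0,-0.05,1],[0,0,0,0,0,-0.09,1],[0,0,0,0,0,-0.13,1],[0,0,0,0,0,-0.15,1],[0,0,0,0,0,-0.15,1],[0,0,0,0,0,-0.15,1]]';python3 -c "
from h import *
row(521,-208.5,186,0.28+np.pi/2)"
```

```text
clock: 13.1
tool_pos: [533.5, -12.0, 37.5]
tcp_rot: [0.0, 1.0, 0.011, 0.001]
wrist_force: [0.4, 0.4, 1.0]
grip_width: 43.7
clock: 13.5
tool_pos: [533.7, -12.2, 37.6]
tcp_rot: [0.0, 1.0, 0.011, 0.002]
wrist_force: [0.3, -1.5, 6.0]
grip_width: 41.2
clock: 14.3
tool_pos: [531.7, -11.7, 185.0]
tcp_rot: [-0.0, 1.0, 0.011, -0.001]
wrist_force: [-0.0, 0.5, -6.8]
grip_width: 41.9
ROW turn [-0.001  0.002 -0.258] shift m [-0.015   0.1965 -0.001 ] | jaw now -1.549 j6 2.97 pos [531.7 -11.7 185. ] t 14.3 F [-0.01  0.49 -6.81] w 41.9
```

```bash
python3 -m handwheel '[[0,0,-0.05,-0.010,0.03,0,1],[0,0,-0.1,-0.025,0.07,0,1],[0,0,-0.15,-0.04,0.11,0,1],[0,0,-0.2,-0.055,0.15,0,1],[0,0,-0.258,-0.07,0.19,0,1],[0,0,-0.258,-0.08,0.216,0,1],[0,0,-0.258,-0.082,0.216,0,1],[0,0,-0.258,-0.082,0.216,0,1]]';python3 -m handwheel '[[0,0,0,0,0,0,1],[0,0,0,0,0,0,1]]';python3 -c "
from h import *
row(521,-208.5,186,0.28+np.pi/2)
cv2.imwrite('pics/w3.png',env.grab_frame('wrist'))"
```

```text
clock: 15.1
tool_pos: [453.1, -228.9, 182.9]
tcp_rot: [-0.002, 0.99, 0.138, -0.002]
wrist_force: [-1.0, 0.8, -7.0]
grip_width: 41.5
clock: 15.3
tool_pos: [455.0, -228.3, 185.0]
tcp_rot: [-0.001, 0.99, 0.14, -0.001]
wrist_force: [-0.3, -0.2, -5.9]
grip_width: 41.3
ROW turn [-0.002  0.001  0.001] shift m [ 0.0689 -0.0007 -0.001 ] | jaw now -1.289 j6 2.26 pos [ 455.  -228.3  185. ] t 15.3 F [-0.3  -0.16 -5.95] w 41.3
```

View pics/w3.png

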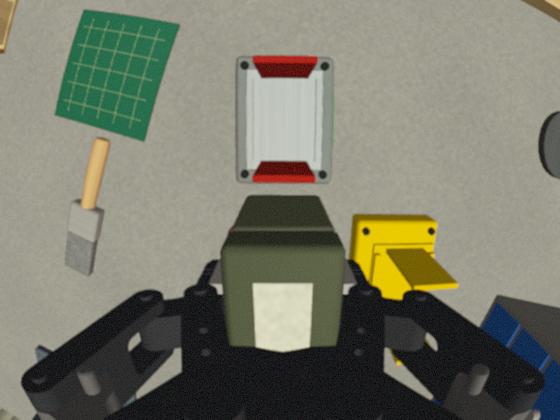

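The wrist view shows the pan aligned with the tool: bright top edges of the plates at (285,60) and (284,179), tin lid paper at (284,315). Measure these.

```bash
python3 -c "
from h import *
i=env.camera_info('wrist');I=cv2.imread('pics/w3.png')
h,s,v=[c.astype(int) for c in cv2.split(cv2.cvtColor(I,cv2.COLOR_BGR2HSV))]
red=((h<8)|(h>172))&(s>150); M=np.zeros(v.shape,bool);M[40:200,230:340]=1
Q=[]
for a,r,k in blobs(M&red&(v>130),30):
    q=cv2.boxPoints(r);c=np.array([onz(i,p,127,True) for p in q]);Q.append(onz(i,r[0],127,True));print(a,np.round(r[0],1),Q[-1].round(1),np.round(c[:,:2],1).tolist())
m=(Q[0]+Q[1])/2;d=Q[0]-Q[1];print('pan',m.round(1),'sep',np.linalg.norm(d),'yaw',np.arctan2(d[1],d[0]))
sc=[onz(i,p,47,True) for p in((242,65),(328,65),(326,175),(243,174))];print('screws',np.mean(sc,0).round(1))
t=env.observe()['tool_pos'];M[:]=0;M[270:360,240:325]=1
for a,r,k in blobs(M&(v>140)&(s<90),300):
    c=np.array([onz(i,p,t[2]+47,True) for p in cv2.boxPoints(r)]);print('paper',onz(i,r[0],t[2]+47,True).round(1),c[:,:2].round(1).tolist())
row(m[0],m[1],185,0.28+np.pi/2)"
```

```text
388.0 [283.5 178.5] [ 486.9 -220.5  127. ] [[483.8, -201.4], [494.5, -238.2], [490.2, -239.5], [479.5, -202.6]]
370.5 [284.5  59.1] [ 558.8 -200.2  127. ] [[551.9, -182.2], [556.2, -181.0], [566.3, -218.1], [562.0, -219.3]]
pan [ 522.9 -210.3  127. ] sep 74.6941502844848 yaw -2.8670487156451556
screws [ 523.2 -211.2   47. ]
paper [ 458.  -228.1  232.4] [[468.4, -214.7], [474.0, -233.9], [445.6, -243.5], [439.3, -221.8]]
ROW turn [-0.001  0.001  0.002] shift m [0.07   0.0015 0.0003] | jaw now -1.289 j6 2.26 pos [ 455.2 -228.4  185.4] t 15.35 F [ 0.19  0.99 -6.06] w 41.3
```

```bash
python3 -m handwheel '[[0,0,0.007,0.02,0.001,0,1],[0,0,0.007,0.045,0.001,0,1],[0,0,0.007,0.06,0.001,0,1],[0,0,0.007,0.068,0.001,0,1],[0,0,0.007,0.068,0.001,0,1],[0,0,0.007,0.068,0.001,0,1],[0,0,0.007,0.068,0.001,0.008,1],[0,0,0.007,0.068,0.001,0.016,1]]';python3 -m handwheel '[[0,0,0,0,0,0.006,1],[0,0,0,0,0,0.006,1],[0,0,0,0,0,0.006,1]]';python3 -c "
from h import *
row(522.7-1.5,-210,84,0.277+np.pi/2)
a=env.grab_frame('scene')[90:200,160:290];b=env.grab_frame('wrist')
cv2.imwrite('pics/c4.png',np.hstack([cv2.resize(a,(496,420),interpolation=cv2.INTER_CUBIC),b[0:420,130:430]]))"
```

```text
clock: 16.15
tool_pos: [520.3, -212.1, 169.7]
tcp_rot: [0.0, 0.991, 0.136, 0.0]
wrist_force: [-0.4, 0.5, -5.9]
grip_width: 41.3
clock: 16.45
tool_pos: [520.2, -211.7, 163.5]
tcp_rot: [-0.0, 0.991, 0.136, -0.0]
wrist_force: [-0.9, -0.5, -5.8]
grip_width: 41.2
ROW turn [-0.001  0.001 -0.005] shift m [ 0.0015 -0.0013  0.0795] | jaw now -1.298 j6 2.36 pos [ 520.2 -211.7  163.5] t 16.45 F [-0.88 -0.53 -5.78] w 41.2
```

View pics/c4.png

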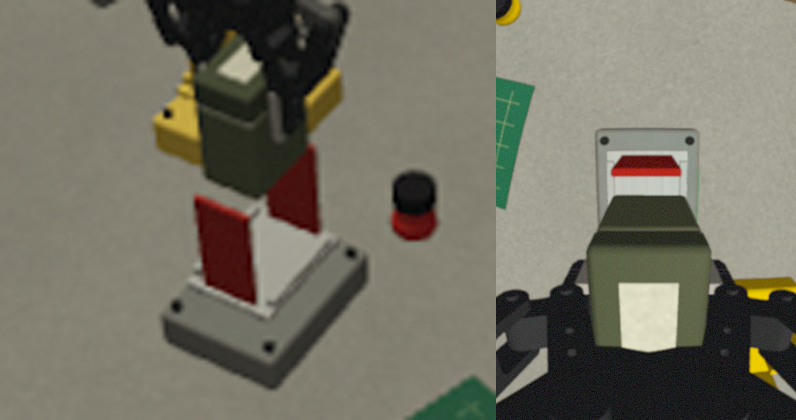

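Scene crop and wrist view: the tin hangs above the pan between the plates and laterally centred (tin column about 649, pan about 647). Check the far plate numerically before lowering.

```bash
python3 -c "
from h import *
I=cv2.imread('pics/c4.png')[:,496:];i=env.camera_info('wrist')
h,s,v=[c.astype(int) for c in cv2.split(cv2.cvtColor(I,cv2.COLOR_BGR2HSV))]
red=((h<8)|(h>172))&(s>150)&(v>130);red[200:]=0
u=np.array([np.cos(.275),np.sin(.275)])
t=env.observe()['tool_pos'][:2]
for a,r,k in blobs(red,30):
    p=onz(i,(r[0][0]+130,r[0][1]),127,True);print(p.round(1),'centre',(p[:2]-37.3*u).round(1),'ahead of tcp',((p[:2]-t)@u).round(1),'side',((p[:2]-t)@[-u[1],u[0]]).round(1))
# bottom far edge of the tin, front face
"
```

```text
[ 559.5 -200.3  127. ] centre [ 523.6 -210.4] ahead of tcp 40.5 side 0.6
```

```bash
python3 -m handwheel '[[0,0,-0.005,0.0015,-0.001,0,1],[0,0,-0.005,0.0015,-0.001,0.01,1],[0,0,-0.005,0.0015,-0.001,0.025,1],[0,0,-0.005,0.0015,-0.001,0.04,1],[0,0,-0.005,0.0015,-0.001,0.055,1],[0,0,-0.005,0.0015,-0.001,0.066,1],[0,0,-0.005,0.0015,-0.001,0.072,1],[0,0,-0.005,0.0015,-0.001,0.072,1]]';python3 -m handwheel '[[0,0,0,0,0,0,1]]'; python3 -m handwheel '[[0,0,0,0,0,0.002,1],[0,0,0,0,0,0.004,1],[0,0,0,0,0,0.006,1],[0,0,0,0,0,0.008,1],[0,0,0,0,0,0.008,1],[0,0,0,0,0,0.008,1]]'
```

```text
clock: 17.35
tool_pos: [520.8, -209.8, 90.2]
tcp_rot: [-0.001, 0.99, 0.138, -0.001]
wrist_force: [-0.1, 0.2, -5.9]
grip_width: 41.5
clock: 17.45
tool_pos: [522.1, -210.5, 92.3]
tcp_rot: [0.0, 0.99, 0.138, 0.0]
wrist_force: [0.3, -0.2, -5.9]
grip_width: 42.0
clock: 18.05
tool_pos: [522.2, -210.6, 84.6]
tcp_rot: [0.0, 0.99, 0.138, 0.0]
wrist_force: [-0.2, 0.4, -1.4]
grip_width: 41.7
```

```bash
python3 -m handwheel '[[0,0,0,0,0,0.002,1],[0,0,0,0,0,0.004,1],[0,0,0,0,0,0.006,1],[0,0,0,0,0,0.008,1],[0,0,0,0,0,0.008,1]]'; python3 -m handwheel '[[0,0,0,0,0,0.001,1],[0,0,0,0,0,0.002,1],[0,0,0,0,0,0.002,1]]'
```

```text
clock: 18.55
tool_pos: [522.2, -210.6, 75.9]
tcp_rot: [0.0, 0.99, 0.138, 0.0]
wrist_force: [-0.1, -0.9, -3.1]
grip_width: 41.0
clock: 18.85
tool_pos: [522.2, -210.6, 74.1]
tcp_rot: [0.0, 0.99, 0.138, 0.0]
wrist_force: [0.8, -1.5, -0.9]
grip_width: 41.2
```

```bash
python3 -m handwheel '[[0,0,0,0,0,0.001,1],[0,0,0,0,0,0.001,1]]'; python3 -m handwheel '[[0,0,0,0,0,0.001,1],[0,0,0,0,0,0.001,1]]';python3 -c "
from h import *
a=env.grab_frame('scene')[90:200,160:290];b=env.grab_frame('wrist')
cv2.imwrite('pics/c5.png',np.hstack([cv2.resize(a,(496,420),interpolation=cv2.INTER_CUBIC),b[0:420,130:430]]))"
```

```text
clock: 19.05
tool_pos: [522.2, -210.6, 73.7]
tcp_rot: [0.0, 0.99, 0.138, 0.0]
wrist_force: [0.7, -0.4, 0.3]
grip_width: 40.9
clock: 19.25
tool_pos: [522.2, -210.6, 73.6]
tcp_rot: [0.0, 0.99, 0.138, 0.0]
wrist_force: [-2.0, -0.6, 4.8]
grip_width: 41.1
```

View pics/c5.png

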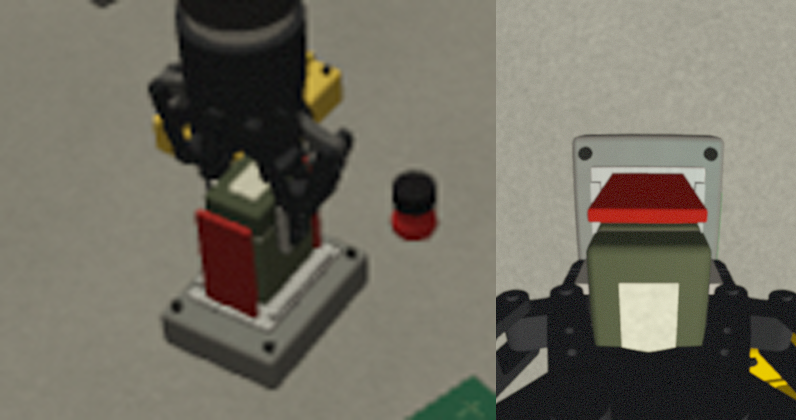

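The tin is between the plates with the pan sunk, and the stop stiffened at z=73.6. Release and retreat.

```bash
python3 -m handwheel '[[0,0,0,0,0,-0.001,-1],[0,0,0,0,0,-0.001,-1],[0,0,0,0,0,-0.001,-1],[0,0,0,0,0,-0.001,-1],[0,0,0,0,0,-0.001,-1],[0,0,0,0,0,-0.02,-1],[0,0,0,0,0,-0.05,-1],[0,0,0,0,0,-0.09,-1]]';python3 -m handwheel '[[0,0,0,0,0,-0.04,-1],[0,0,0,-0.04,0,-0.08,-1],[0,0,0,-0.08,0,-0.10,-1],[0,0,0,-0.12,0,-0.10,-1],[0,0,0,-0.14,0,-0.10,-1],[0,0,0,-0.14,0,-0.10,-1],[0,0,0,-0.14,0,-0.10,-1]]';python3 -c "
from h import *
S=env.grab_frame('scene');a=S[90:200,160:290];T=env.grab_frame('top')
cv2.imwrite('pics/c6.png',np.vstack([np.hstack([cv2.resize(a,(400,340),interpolation=cv2.INTER_CUBIC),cv2.resize(T[180:280,320:420],(340,340),interpolation=cv2.INTER_CUBIC)]),np.hstack([S[190:340,180:460],T[110:260,100:560]])]))
if 1:
  row(522,-210,84,.277+np.pi/2)"
```

```text
clock: 20.15
tool_pos: [520.3, -209.5, 160.3]
tcp_rot: [-0.002, 0.99, 0.138, -0.002]
wrist_force: [0.7, -1.3, 0.3]
grip_width: 85.4
clock: 20.85
tool_pos: [387.5, -248.9, 262.1]
tcp_rot: [0.0, 0.99, 0.138, 0.0]
wrist_force: [0.7, 0.5, -1.6]
grip_width: 85.6
ROW turn [-0.001 -0.     0.002] shift m [ 1.394e-01 -1.000e-04  1.776e-01] | jaw now -1.292 j6 2.15 pos [ 388.  -248.5  261.6] t 20.95 F [-0.01  1.21  0.37] w 85.6
```

View pics/c6.png

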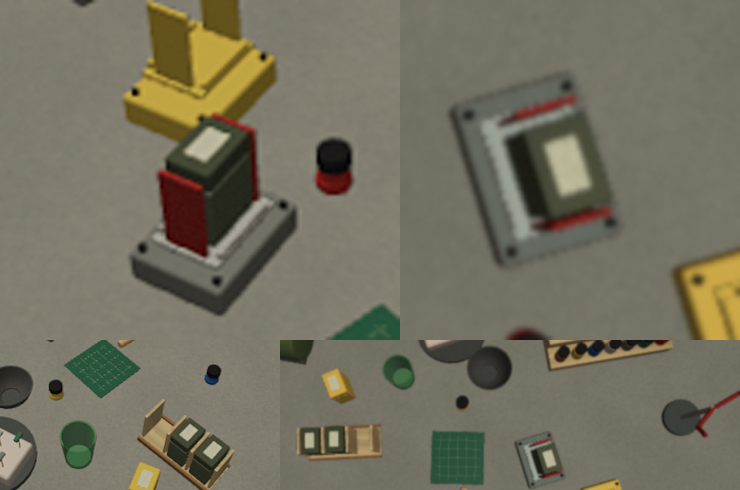

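The full tin stands upright between the red plates and the other two remain in their pockets. One last numeric check of the lid height (expected 51−12+80 = 119 mm), then hand in.

```bash
python3 -c "
from h import *
rs=[]
for n,b in(('top',(340,210,385,250)),('scene',(205,120,250,165))):
    I=env.grab_frame(n);i=env.camera_info(n)
    h,s,v=[c.astype(int) for c in cv2.split(cv2.cvtColor(I,cv2.COLOR_BGR2HSV))]
    M=np.zeros(v.shape,bool);M[b[1]:b[3],b[0]:b[2]]=1
    c=[(a,r[0]) for a,r,k in blobs(M&(v>140)&(s<90)&(h<45)&(s>20),20)];c.sort();print(n,c);rs.append(ray(i,c[-1][1]))
p,e=tri(*rs);print(p.round(1),e)
o=env.observe();print(o['qvel'].round(3),o['clock'])
if abs(p[2]-119)<5: env.close_job();print('closed')
"
```

```text
top [(123.5, (368.9000244140625, 228.2000274658203))]
scene [(20.5, (240.32940673828125, 159.7823486328125)), (71.5, (226.75003051757812, 136.25001525878906))]
[ 521.2 -210.9  121.1] 0.8977163025314385
[ 0.001 -0.     0.001  0.004 -0.     0.   ] 21.05
the job is handed in; nothing more can be done
closed
```

The full tin is standing upright in the weighing pan with the pan sunk, and the job is handed in at about 21 s of the 62 s allowed.

- **Finding it:** I lifted two of the three tins. The middle one pulled about 1.5 N, so it was light and I put it back in its pocket. The one at the low-y end, nearest the pan, pulled about 5.8 N, so it was the full one. The third tin was never lifted.
- **Placing it:** I set the full tin on the mat, regripped it across its width and lowered it between the red end plates. It met the pan floor at the expected height and pushed the pan down about 11 mm to a firm stop before I let go.

**Last checks:**
- **Tin in the pan:** The final pictures show it upright between the plates. Its lid centre measured (521, -211, 121) mm. A flat tin on a fully sunk pan should read 119 mm high, so it is 2 mm off, within the roughly 2 mm calibration error. The pan centre was measured at (523, -210) mm.
- **Other tins:** The other two are in their rack pockets.
- **Bystanders:** The red, blue and yellow pots, the jar and the bowl look undisturbed in the final pictures. The brush was outside those crops, so it was not checked at the end; the fingers passed near its handle at the mat, well above it.
- **Failures:** No check failed. The camera estimates of the pan's y position differed by about 3 mm, and I used the wrist camera's.

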